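# Clamp a re-glued travel router in a trigger clamp

## Task

The side seam of the small white travel router has just been glued: keeping the router down on the grey board, slide it along the wooden fence until its blue mark stands right in front of the clamp's rubber pad, and let go of it. Then pump the clamp's red trigger (squeeze the red and black grips together and let them come back, without touching the jaw itself) until the pad meets the router and presses it against the fence, and finish while still holding the trigger squeezed, with about half of the pad's 12 mm yellow sleeve sunk into the orange jaw head. Never let the sleeve sink all the way in, which would crush the shell, and leave the other things on the desk where they are.

Things in the scene. Friction and masses are not known exactly. Their poses are not given: they have to be found in the camera images.
- clamp: Gluing jig, fixed. Origin on the desk under the clamp axis (the line x = 0 of this frame); the jaw advances along its +y; z up. Grey board 260 (x) by 335 (y) mm, y = -175 to +160, top at z = 12 mm. Orange housing 34 mm wide (56 mm over its feet), y = -115 to -20 mm, up to z = 53 mm, below two upright grips; a saw-toothed steel rod runs through it along y at z = 28 mm.
- fence_mid (a point): Middle of the top inner edge of the fence, a dark wooden lip along the clamp's x: inner face at y = +140 mm of the clamp frame, 12 mm thick, 14 mm high above the board (top at z = 26 mm).
- counter_face (a point): Centre of the front (+y) face of the black counter grip, 90 mm above the desk. This upright grip is like the red trigger (26 by 14 mm, top at z = 110 mm, at rest y = -44 to -30 mm) and is geared to it: as the trigger moves to +y it moves as far to -y, so the hand can stay where it is.
- trigger: Upright red trigger grip behind the black one: 26 mm (x) by 14 mm (y), z = 50 to 110 mm. Its origin and axes coincide with the clamp's when released (grip then at y = -92 to -78 mm); its y in the clamp frame is its travel, 0 to 7 mm. Pinch both grips from above, closing along the clamp's y: 62 mm over their outer faces at rest, 48 mm fully squeezed.
- trigger_face (a point): Centre of the rear (-y) face of the red trigger, 90 mm above the desk. Spring return, 3 to 5 N. Closing the grips drives the jaw on by as much as they close, less up to 5 mm play; on release a pawl holds the jaw, which may slip back up to 5 mm (tooth pitch). A full pump gains about 10 mm. Spring and friction take 5 to 8 N of the squeeze, the rest presses the pad: 20 N cannot crush.
- jaw: The moving jaw: steel rod and orange head (30 mm wide in x, 18 mm in y, top at z = 45 mm with a blue line over the clamp axis). Its frame is parallel to the clamp's; its y in the clamp frame is its advance, which starts between 0 and 16 mm and can reach 62 mm. Not to be touched by the robot.
- pad_face (a point): Centre of the front (+y) face of the round black rubber pad (22 mm across), 28 mm above the desk. At the start it is 17 to 40 mm short of the router's side.
- pad (a joint): How far the pad and its yellow sleeve have sunk into the jaw head, m: 0 free (12 mm of yellow shows), 0.012 all the way in. Spring of 1600 N/m: 6 mm is about 10 N on the router.
- router: Small white travel router, loose, 120 (x) by 60 (y) by 34 mm high, 0.2 to 0.4 kg; origin at the centre of its underside, z up, x along the clamp's x; +y side within 5 mm of the fence, -y side to the pad. Two stub antennas 9 mm thick at x = +-53, y = +21 mm reach 74 mm above its underside. Can be gripped across y from above, fingertips above the fence; must be slid to the clamp's -x.
- router_mark (a point): The blue mark on the router's -y side, at x = +32 mm, y = -30 mm, z = 16 mm of the router (a blue stripe down the side and a blue dot 10 mm across on the top edge above it). It starts 42 to 82 mm on the +x side of the clamp axis.
- glue: Bystander: small glue bottle, 32 mm across, 85 mm tall, standing beyond the board; origin at its base.
- screwdriver: Bystander: blue screwdriver, 150 mm, lying beyond the board.
- dish: Bystander: small white ceramic dish, 52 mm across, 16 mm high, on the board's near corner by the clamp.
- antenna: Bystander: spare white antenna, 95 mm long, lying on the board beside the clamp, on its +x side.
- mug: Bystander: black mug, 80 mm across, 95 mm tall, on the desk at the robot's left.
- mouse: Bystander: round black computer mouse, 60 mm across, at the left.
- phone: Bystander: black phone, 75 by 155 by 8 mm, lying at the robot's right.
Not all that is in view belongs to the job. What is shaped like the router but pink or turquoise is not meant.

How it is judged (in metres and radians):
On the way, in this order (a step that is already met when the one before it is completed fails the run):
1. the router's mark is in front of the pad (within 5 mm) and the router has been let go (x of router_mark in the frame of clamp between -0.005 and 0.005 m and contact force between the fingers and router below 0.3 N and linear speed of router below 0.01 m/s), for 0.2 s.
2. the trigger is squeezed (at least 5 of its 7 mm) (y of trigger in the frame of clamp above 0.005 m), for 0.05 s.
3. the trigger is let back (y of trigger in the frame of clamp below 0.0015 m), for 0.05 s.
At the end, for the whole second after the job is handed in: Trigger still squeezed (over 3 N, over 0.5 mm in); sleeve sunk 3 to 9 mm, pad pressing the router with over 4 N, router against the fence (within 1.7 mm); blue mark within 6 mm of the clamp axis; router flat, square to the fence within 0.06 rad, at rest, not held (x of router_mark in the frame of clamp between -0.006 and 0.006 m and value of joint pad between 0.003 and 0.009 m and y of trigger in the frame of clamp above 0.0005 m and contact force between the fingers and trigger above 3 N and contact force between jaw and router above 4 N and angle between the x axis of router and the x axis of clamp, either way round below 0.06 rad and y of router in the frame of clamp above 0.1083 m and z of router in the frame of clamp below 0.016 m and contact force between the fingers and router below 0.3 N and linear speed of router below 0.01 m/s); the arm keeps its last pose, push and grip.
It fails at once if the pad is forced all the way in (sleeve sunk more than 11.5 mm): the shell is crushed (value of joint pad above 0.0115 m).
It fails at once if the robot pushes the jaw itself (contact force between any of the fingers, the arm and jaw above 2 N).
It fails at once if the router is lifted off the board or tipped (z of router in the frame of clamp above 0.024 m or angle between router's own z axis and vertical above 0.2 rad).
It fails at once if a bystander is moved more than 25 mm (distance of any of glue, screwdriver, dish, antenna, mug, mouse, phone from where it was at the start of the episode above 0.025 m).
It also fails if it takes over 61 s, if anything falls off the work surface, if the arm or the gripper's body presses on something with over 40 N, if the wrist force passes 120 N, or if a joint passes its speed limit or range.

## Robot

A 6-joint arm with a two-finger parallel gripper is mounted at the origin on the work surface. World frame = base frame: x ahead of the robot, y to its left, z up, the work surface at z = 0. Lengths are in m, angles in degrees, forces in N, time in s.
With the tool pointing down it reaches from about 0.3 to 0.75 m from the base axis. Payload 8.5 kg.
Tool frame: the origin (TCP) lies at the very end of the fingers, on their centre line; the grasp point (between the pads) lies 19 mm behind it (env.hold_point_z is the distance from the TCP to the grasp point, in m); z points along the fingers, y is the line along which they close (so a half turn about z gives the same grasp; the last joint's range is limited). The gripper opens to 85 mm and grips with 20 to 120 N. Pads are 22 mm wide; open, the fingers measure 114 mm over their backs; the gripper's body (76 mm by 85 mm) begins 54 mm behind the grasp point. The pads swing forward as they close: fully open they stand 13 mm farther back than shut.
Start: joints at [51.835, 21.807, 74.336, -0, 83.858, -12.336], TCP at [0.24, 0.495, 0.231] pointing down, gripper open.
Joint ranges: [-178.18, 178.18], [-50.72, 133.34], [12.68, 142.11], [-81.47, 261.47], [9.98, 163.14], [-165.26, 165.26]. Speed limits (degrees/s): [136.94, 136.94, 180, 180, 180, 180].

## Interface

Orientations are given as a 3x3 rotation matrix whose columns are the frame's x, y, z axes.
In Python, from rig import env, optics gives the robot as it stands.
- The arm moves only by the shell command python3 -m jog 'ROWS' [OPENING] [FORCE]. ROWS is JSON, a list of rows, each an object with "linear": the shift along the tool's x, y, z in units of 40 mm (1.0 is 40 mm), a list of three; "roll": the turn about the tool's z in units of 5 degrees (1.0 is 5 degrees). A call has 1 to 12 rows; each row shifts and turns the commanded pose from where the row before left it, along the tool's axes as they then stand; what a row does not reach is not made up. A row lasts 1/12 s, in which the tool goes at most 41.7 mm and 7.16 degrees, less where a joint would pass 70% of its speed; a pose out of reach is approached as far as the arm can. A call is refused whole if a number of a shift passes 1 or a number of a turn 1, either way. A call with a gripper value outside its range is refused whole. OPENING is the opening, from -1 (shut) to 1 (fully open), set as the call begins (- or left out, the last holds). The fingers move at their own pace and stop on an object; FORCE is the grip in N (left out, the last holds). Time passes only in rows, so rows that do not move let the fingers close. It gives the time, the measured TCP pose, the force, the opening and the grip force at its end, in the units of the state.
- env.observe(): the state, without advancing time (a new reading comes with each control period).
- optics.get_image(name): name is "side" or "top"; returns the picture (384x512x3 uint8, red, green, blue); there is no depth.
- optics.calibration(name): a dict with "fov_y" (degrees; the focal length in pixels is half the picture's height over the tangent of half this angle, whatever the lens; pixels are square), "cx", "cy" (the principal point, pixels), "D" ([k1, k2, p1, p2, k3] as OpenCV has them; the pictures are not rectified), "T" (4x4, takes a point from camera to world coordinates). Camera axes: x right, y down, z forward; pixel columns grow to the right and rows downward; lengths in m; the calibration is good to about 2 mm. A picture is of the moment at which its call begins. calibration takes no time and is no camera call.
- env.close_job(): hands the job in; it is judged then, once.
The state is a dict: "time_s": time; "q": joint angles; "qvel": joint speeds; "joint_efforts": joint torques, N m; "position": TCP position; "tool_rot": TCP orientation; "ft_force": force on the tool from outside, world axes, zero at the start; "wrist_torque": the same for the moment, N m; "grip_width": finger opening in m; "gripper_force": force on a finger pad.
Only numpy, scipy, OpenCV 4.12 (cv2) and the standard library are available. Lean on these libraries where they do the work, as an engineer would, in place of code of your own. Each camera call takes 0.05 s, during which the arm holds its last target. There are 200 camera calls.

## Working session

There is one attempt and no reset: what is moved stays moved. The work goes in short steps, Python scripts to look and compute and a shell command to move; the robot and the scene stay as the last step left them, time stands still between calls to the robot, and variables do not carry over. Pictures are saved under pics/ and viewed, at most 11 in all, crops included, and the job is handed in when it is done.

```bash
ls; mkdir -p pics; cat > h.py <<'E'
import numpy as np, cv2
from rig import env, optics
def K(n):
    c=optics.calibration(n); f=192/np.tan(np.radians(c["fov_y"]/2))
    return np.array([[f,0,c["cx"]],[0,f,c["cy"]],[0,0,1]]),np.array(c["D"],float),np.array(c["T"])
def ray(n,p):
    k,D,T=K(n); u=cv2.undistortPoints(np.array(p,float).reshape(-1,1,2),k,D).reshape(-1,2)
    d=np.c_[u,np.ones(len(u))]@T[:3,:3].T
    return T[:3,3],d
def plane(n,p,z):
    o,d=ray(n,p); return o+d*((z-o[2])/d[:,2])[:,None]
def proj(n,P):
    k,D,T=K(n); W=np.linalg.inv(T)
    return cv2.projectPoints(np.array(P,float).reshape(-1,1,3),cv2.Rodrigues(W[:3,:3])[0],W[:3,3],k,D)[0].reshape(-1,2)
def snap(n,f):
    im=optics.get_image(n); cv2.imwrite("pics/"+f+".png",im[:,:,::-1]); return im
E
python3 - <<'E'
from h import *
a=snap("top","t0");b=snap("side","s0")
cv2.imwrite("pics/both0.png",np.vstack([a,b])[:,:,::-1])
for n in("top","side"): print(n,K(n))
print(env.observe()["tool_rot"],env.observe()["grip_width"],env.hold_point_z)
E
```

```text
pics
top (array([[424.71747335,   0.        , 253.58157285],
       [  0.        , 424.71747335, 191.62098041],
       [  0.        ,   0.        ,   1.        ]]), array([0.0326626, 0.       , 0.       , 0.       , 0.       ]), array([[ 0.00871673, -0.99698834,  0.07706015,  0.4403896 ],
       [-0.99994502, -0.00824141,  0.00648407, -0.01178566],
       [-0.00582946, -0.07711244, -0.99700536,  1.26070262],
       [ 0.        ,  0.        ,  0.        ,  1.        ]]))
side (array([[492.24436852,   0.        , 260.51994779],
       [  0.        , 492.24436852, 191.63473959],
       [  0.        ,   0.        ,   1.        ]]), array([-0.20334282,  0.        ,  0.        ,  0.        ,  0.        ]), array([[ 0.97025391, -0.16337311,  0.17865212,  0.32258626],
       [-0.24189548, -0.68379006,  0.68841683, -0.90738351],
       [ 0.00969175, -0.71115426, -0.70296919,  0.99333903],
       [ 0.        ,  0.        ,  0.        ,  1.        ]]))
[[-9.00099287e-01  4.35684040e-01 -8.30590392e-04]
 [ 4.35684725e-01  9.00098765e-01 -1.01640468e-03]
 [ 3.04782087e-04 -1.27674068e-03 -9.99999139e-01]] 0.08531510752433029 0.0187
```

View pics/t0.png

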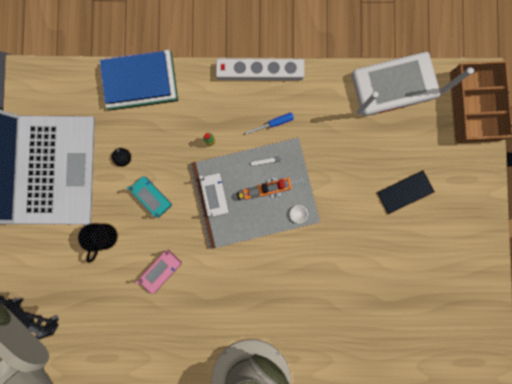

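View pics/s0.png

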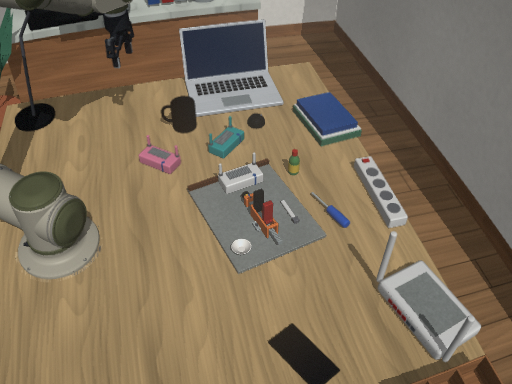

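Candidates: the small white router at top (213,195) on the grey board, the pink one (160,271), the turquoise one (150,197) and the big white router (396,84). I choose (213,195), because it is white, small and against the fence. I'll check it in a crop.

```bash
python3 - <<'E'
from h import *
a=cv2.imread("pics/t0.png")[130:250,185:325];b=cv2.imread("pics/s0.png")[145:275,180:330]
a=cv2.resize(a,None,fx=4,fy=4,interpolation=3);b=cv2.resize(b,None,fx=4,fy=4,interpolation=3)
cv2.imwrite("pics/ca.png",a);cv2.imwrite("pics/cb.png",b)
E
```

```text
(no output)
```

View pics/ca.png

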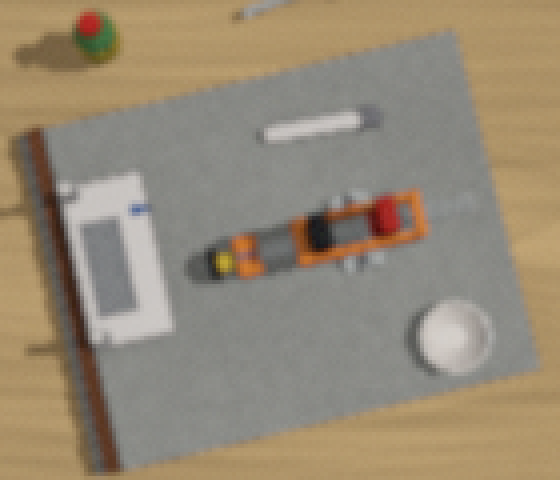

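View pics/cb.png

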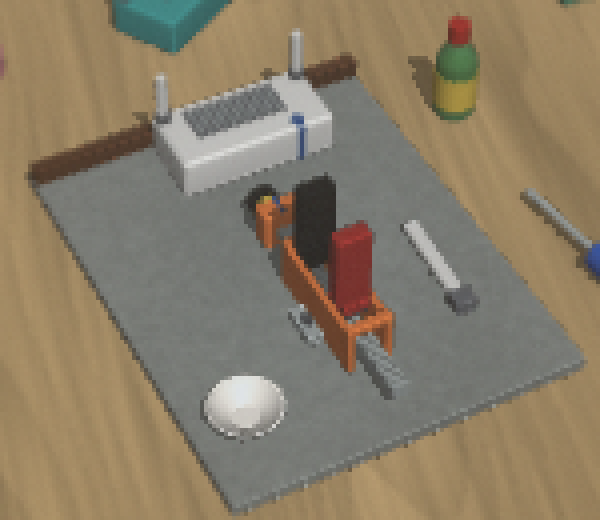

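Crop: the white router carries the blue dot (top view ≈(219.5,182)), lies by the brown fence, and the clamp with red/black grips faces it; the antenna sits on +x, the dish on −x. Now the measurements.

```bash
cat > m.py <<'E'
from h import *
def cents(n,im):
    h=cv2.cvtColor(im,cv2.COLOR_RGB2HSV).astype(int);H,S,V=h[...,0],h[...,1],h[...,2]
    y0,y1,x0,x1=(135,250,190,322) if n=="top" else (145,275,185,325)
    R=np.zeros(H.shape,bool);R[y0:y1,x0:x1]=1
    m={"blue":R&(H>100)&(H<125)&(S>90)&(V>60),"red":R&((H<4)|(H>174))&(S>150)&(V>80),
       "orange":R&(H>4)&(H<14)&(S>170)&(V>130),"yellow":R&(H>20)&(H<32)&(S>160)&(V>120),
       "grey":R&(S<45)&(V>70),"white":R&(S<40)&(V>185)}
    return m
def comps(m,amin=2):
    k,l,s,c=cv2.connectedComponentsWithStats(m.astype(np.uint8),connectivity=8)
    return [(int(s[i,4]),c[i].round(1).tolist(),s[i,:4].tolist()) for i in range(1,k) if s[i,4]>=amin]
E
python3 - <<'E'
from m import *
for n,f in(("top","t0"),("side","s0")):
    im=cv2.imread(f"pics/{f}.png")[:,:,::-1].copy(); m=cents(n,im)
    for k in m:print(n,k,comps(m[k],2 if k in("blue","yellow") else 15)[:8])
    g=m["grey"].astype(np.uint8)
    k,l,s,c=cv2.connectedComponentsWithStats(g); i=1+s[1:,4].argmax()
    ct=max(cv2.findContours((l==i).astype(np.uint8),0,1)[0],key=len).reshape(-1,2)
    W=plane(n,ct,.012)[:,:2]
    r=cv2.minAreaRect((W*1000).astype(np.float32)); print("board rect mm",r,cv2.boxPoints(r).tolist())
E
```

```text
top blue [(2, [218.5, 182.0], [218, 182, 2, 1])]
top red [(47, [280.7, 183.8], [277, 179, 8, 10])]
top orange [(53, [268.8, 191.0], [258, 185, 27, 11])]
top yellow [(2, [213.0, 141.5], [213, 141, 1, 2]), (15, [240.7, 195.3], [239, 194, 5, 4])]
top grey [(8723, [256.0, 192.4], [196, 138, 124, 109]), (131, [200.1, 206.6], [190, 165, 21, 83]), (47, [272.0, 187.2], [268, 184, 9, 7])]
top white [(55, [262.7, 161.2], [252, 159, 22, 6]), (425, [215.8, 194.0], [202, 174, 26, 41]), (128, [295.8, 213.9], [291, 206, 11, 16])]
board rect mm ((536.7256469726562, -12.360305786132812), (257.53375244140625, 316.8169250488281), 14.122036933898926) [[373.2005615234375, 109.84320068359375], [450.5001220703125, -197.39895629882812], [700.250732421875, -134.56381225585938], [622.951171875, 172.6783447265625]]
side blue [(6, [254.0, 174.5], [253, 174, 3, 2]), (7, [255.0, 180.0], [255, 177, 1, 7]), (2, [248.5, 194.5], [248, 194, 2, 2])]
side red [(22, [294.5, 152.4], [293, 150, 4, 6]), (168, [267.9, 211.5], [263, 201, 10, 23])]
side orange []
side yellow []
side grey [(7718, [254.2, 216.0], [188, 152, 137, 122]), (38, [318.2, 198.1], [312, 192, 13, 14])]
side white [(263, [242.1, 176.6], [222, 165, 41, 22]), (39, [288.1, 208.6], [282, 200, 13, 17]), (155, [240.3, 244.2], [232, 239, 18, 13])]
board rect mm ((528.4911499023438, 11.409469604492188), (259.69403076171875, 390.5087585449219), 14.103189468383789) [[354.98046875, 169.13888549804688], [450.1353759765625, -209.59933471679688], [702.0018310546875, -146.3199462890625], [606.846923828125, 232.41827392578125]]
```

```bash
cat >> m.py <<'E'
A=np.radians(14.1); O=np.array([.5328,.003]); X=np.array([np.cos(A),np.sin(A)]);Y=np.array([-np.sin(A),np.cos(A)])
def toc(P): P=np.atleast_2d(P); d=P[:,:2]-O; return np.c_[d@X,d@Y]*1000
def tow(x,y): return O+(x*X+y*Y)/1000
E
python3 - <<'E'
from m import *
im=cv2.imread("pics/t0.png")[:,:,::-1].astype(int)
w=im[...,2]-im[...,:2].mean(2)
def wc(im,x0,x1,y0,y1,wt):
    ww=np.clip(wt[y0:y1,x0:x1]-12,0,None); yy,xx=np.mgrid[y0:y1,x0:x1]; return (ww*xx).sum()/ww.sum(),(ww*yy).sum()/ww.sum()
p=wc(im,213,226,178,188,w);print("dot",p,toc(plane("top",[p],.046)))
w2=im[...,0]-im[...,1:].max(2)
r=comps(cents("top",im.astype(np.uint8))["red"],20)[0][1];print("red",r,toc(plane("top",[r],.110)))
print("yellow",toc(plane("top",[(240.7,195.3)],.039)))
s=cv2.imread("pics/s0.png")[:,:,::-1].astype(int); w=s[...,2]-s[...,:2].mean(2)
print("side dot",toc(plane("side",[(254,174.5)],.046)), "stripe",toc(plane("side",[(255,180)],.029)),"jawline",toc(plane("side",[(248.5,194.5)],.045)))
# router white outline top
m=cents("top",im.astype(np.uint8))["white"].astype(np.uint8);m[:,:195]=0;m[:,232:]=0
ct=max(cv2.findContours(m,0,1)[0],key=len).reshape(-1,2); W=toc(plane("top",ct,.046))
print("router rect",cv2.minAreaRect(W.astype(np.float32)), W.min(0),W.max(0))
for q in((0,-85,110),(0,-37,110),(0,140,26)): print(q,proj("top",[[*tow(*q[:2]),q[2]/1000]]),proj("side",[[*tow(*q[:2]),q[2]/1000]]))
E
```

```text
dot (np.float64(219.0543209876543), np.float64(181.85185185185185)) [[50.51044512 82.79334194]]
red [280.7, 183.8] [[ -1.78472679 -82.93928899]]
yellow [[-1.30114347 31.47740269]]
side dot [[50.01839636 78.95460124]] stripe [[50.37317402 73.44439485]] jawline [[ 0.06775134 15.61448503]]
router rect ((18.404624938964844, 105.49527740478516), (54.5996208190918, 113.09516906738281), 89.1946792602539) [-38.4601785   77.59817466] [ 74.68562774 133.05524314]
(0, -85, 110) [[281.27842214 182.98738533]] [[266.59746425 201.35079099]]
(0, -37, 110) [[264.13250694 187.13026279]] [[257.63707586 189.45120916]]
(0, 140, 26) [[204.48994999 203.9378487 ]] [[229.07231749 172.33332702]]
```

```bash
python3 -m jog '[{"linear":[-0.863,-0.479,0],"roll":0},{"linear":[-0.863,-0.479,0],"roll":0},{"linear":[-0.863,-0.479,0],"roll":0},{"linear":[-0.863,-0.479,0],"roll":0},{"linear":[-0.863,-0.479,0],"roll":0},{"linear":[-0.863,-0.479,0],"roll":0},{"linear":[-0.863,-0.479,0],"roll":0},{"linear":[-0.863,-0.479,0],"roll":0},{"linear":[-0.863,-0.479,0],"roll":0},{"linear":[-0.863,-0.479,0],"roll":0},{"linear":[-0.863,-0.479,0],"roll":0},{"linear":[-0.863,-0.479,0],"roll":0}]' 1
python3 -m jog '[{"linear":[0,0,0],"roll":-1},{"linear":[0,0,0],"roll":-1},{"linear":[0,0,0],"roll":-1},{"linear":[0,0,0],"roll":-1},{"linear":[0,0,0],"roll":-1},{"linear":[0,0,0],"roll":-1},{"linear":[0,0,0],"roll":-1},{"linear":[0,0,0],"roll":-1},{"linear":[0,0,0],"roll":0}]'
cat >> m.py <<'E'
def st():
    s=env.observe(); R=np.array(s["tool_rot"]); p=np.array(s["position"])
    print("t",round(s["time_s"],2),"clamp xy",toc(p[None]).round(1),"z",round(p[2]*1e3,1),"yaw err",round(np.degrees(np.arctan2(R[0,1]*Y[1]-R[1,1]*Y[0],R[:2,1]@Y)),2),"w",round(s["grip_width"]*1e3,1),"gf",round(float(s["gripper_force"]),1),"ft",np.round(s["ft_force"],1),"tilt",R[2,:2].round(4))
E
python3 -c "
from m import *
st()"
```

```text
time_s: 1.1
position: [0.5129, 0.1057, 0.2311]
tool_rot: [[-0.9, 0.436, -0.001], [0.436, 0.9, 0.0], [0.001, -0.0, -1.0]]
ft_force: [0.7, 0.5, -0.8]
grip_width: 0.0852
gripper_force: 0.0
time_s: 1.85
position: [0.5121, 0.1076, 0.231]
tool_rot: [[-0.969, -0.248, -0.001], [-0.248, 0.969, 0.0], [0.001, 0.0, -1.0]]
ft_force: [-0.3, -0.7, -0.2]
grip_width: 0.0857
gripper_force: 0.0
t 1.85 clamp xy [[  5.5 106.5]] z 231.0 yaw err -0.24 w 85.7 gf 0.0 ft [-0.3 -0.7 -0.2] tilt [0.0008 0.0002]
```

```bash
python3 -m jog '[{"linear":[0,0,0.9],"roll":0},{"linear":[0,0,0.9],"roll":0},{"linear":[0,0,0.9],"roll":0},{"linear":[0,0,0.9],"roll":0},{"linear":[0,0,0.6],"roll":0},{"linear":[0,0,0.4],"roll":0},{"linear":[0,0,0.25],"roll":0},{"linear":[0,0,0.15],"roll":0},{"linear":[0,0,0.05],"roll":0},{"linear":[0,0,0],"roll":0}]' 1 20
python3 - <<'E'
from m import *
st(); a=snap("top","t1");b=snap("side","s1")
cv2.imwrite("pics/c1.png",cv2.resize(b[135:265,180:330],None,fx=4,fy=4,interpolation=3)[:,:,::-1])
E
```

```text
time_s: 2.68
position: [0.5126, 0.1076, 0.0297]
tool_rot: [[-0.97, -0.244, 0.001], [-0.244, 0.97, -0.0], [-0.001, -0.0, -1.0]]
ft_force: [0.2, -0.6, 0.8]
grip_width: 0.0852
gripper_force: 0.0
t 2.68 clamp xy [[  5.9 106.4]] z 29.7 yaw err -0.03 w 85.2 gf 0.0 ft [ 0.2 -0.6  0.8] tilt [-0.0006 -0.0002]
```

View pics/c1.png

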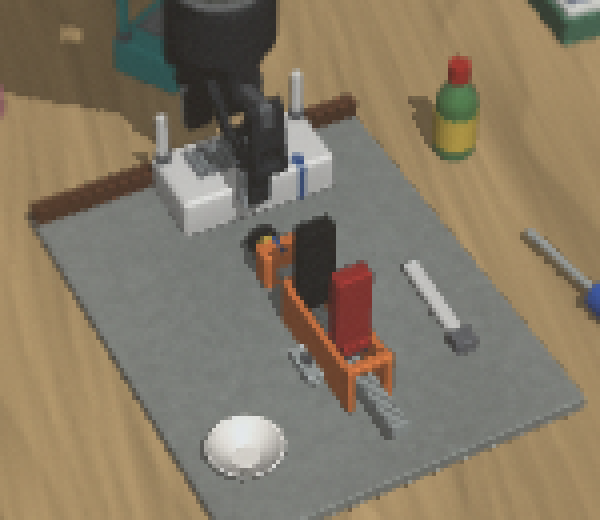

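The side crop shows the fingers straddling the router between its antennas, with the near finger at crop px (260,200) in front of its side and clear of the jaw at (262,240). Closing.

```bash
python3 -m jog '[{"linear":[0,0,0],"roll":0},{"linear":[0,0,0],"roll":0},{"linear":[0,0,0],"roll":0},{"linear":[0,0,0],"roll":0},{"linear":[0,0,0],"roll":0},{"linear":[0,0,0],"roll":0},{"linear":[0,0,0],"roll":0},{"linear":[0,0,0],"roll":0}]' -1 20
python3 - <<'E'
from m import *
st()
E
```

```text
time_s: 3.45
position: [0.5127, 0.1076, 0.0301]
tool_rot: [[-0.97, -0.245, 0.001], [-0.245, 0.97, -0.0], [-0.001, -0.0, -1.0]]
ft_force: [-1.2, -0.7, 6.3]
grip_width: 0.0593
gripper_force: 21.2
t 3.45 clamp xy [[  5.9 106.3]] z 30.1 yaw err -0.06 w 59.3 gf 21.2 ft [-1.2 -0.7  6.3] tilt [-0.0013 -0.0004]
```

```bash
python3 -m jog '[{"linear":[0.1,0,0],"roll":0},{"linear":[0.2,0,0],"roll":0},{"linear":[0.2,0.01,0],"roll":0},{"linear":[0.2,0.01,0],"roll":0},{"linear":[0.2,0.02,0],"roll":0},{"linear":[0.2,0.02,0],"roll":0},{"linear":[0.1,0.02,0],"roll":0},{"linear":[0.075,0,0],"roll":0},{"linear":[0,0,0],"roll":0},{"linear":[0,0,0],"roll":0}]'
python3 - <<'E'
from m import *
st(); a=snap("top","t2");b=snap("side","s2")
cv2.imwrite("pics/c2.png",np.hstack([cv2.resize(v,None,fx=5,fy=5,interpolation=3) for v in (b[150:230,190:270],a[165:245,190:270])])[:,:,::-1])
E
```

```text
time_s: 4.28
position: [0.4636, 0.0969, 0.0301]
tool_rot: [[-0.969, -0.246, 0.005], [-0.246, 0.969, -0.002], [-0.004, -0.003, -1.0]]
ft_force: [5.0, -7.5, 4.1]
grip_width: 0.0593
gripper_force: 22.0
t 4.28 clamp xy [[-44.3 107.9]] z 30.1 yaw err -0.12 w 59.3 gf 22.0 ft [ 5.  -7.5  4.1] tilt [-0.0041 -0.0034]
```

View pics/c2.png

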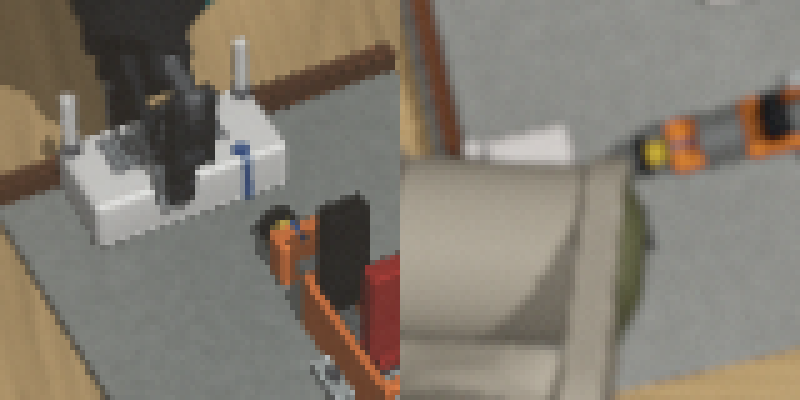

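The side crop shows the router at the fence with its blue dot at about (238,179.6); the top view is blocked by the forearm. Next I'll measure the mark against the jaw's blue line.

```bash
cat >> m.py <<'E'
def mark(im):
    s=im.astype(int); w=s[...,2]-s[...,:2].mean(2)
    m=np.zeros(w.shape,bool);m[150:215,195:275]=w[150:215,195:275]>22
    for a,c,b in comps(m,3):
        r=np.argwhere(m&(np.indices(m.shape)[1]>=b[0])&(np.indices(m.shape)[1]<b[0]+b[2])&(np.indices(m.shape)[0]>=b[1])&(np.indices(m.shape)[0]<b[1]+b[3]))
        top=r[r[:,0]<=b[1]+2].mean(0)[::-1]
        print(a,c,b,"cent@.031",toc(plane("side",[c],.031)).round(1),"top@.046",toc(plane("side",[top],.046)).round(1),"cent@.045",toc(plane("side",[c],.045)).round(1))
E
python3 - <<'E'
from m import *
for f in("s0","s2"):
    print(f);mark(cv2.imread(f"pics/{f}.png")[:,:,::-1])
E
```

```text
s0
17 [222.5, 151.8] [219, 150, 7, 8] cent@.031 [[ 19.8 227.7]] top@.046 [[ 14.7 217. ]] cent@.045 [[ 13.3 212.3]]
16 [254.6, 177.7] [253, 174, 3, 11] cent@.031 [[52.8 80.6]] top@.046 [[49.6 77.4]] cent@.045 [[45.9 67.3]]
s2
21 [238.6, 182.9] [236, 178, 5, 12] cent@.031 [[ 2.7 82.4]] top@.046 [[ 0.4 82.6]] cent@.045 [[-3.6 69.1]]
```

```bash
python3 -m jog '[{"linear":[0,-0.02,0],"roll":0},{"linear":[0,-0.02,0],"roll":0},{"linear":[0,0,0],"roll":0},{"linear":[0,0,0],"roll":0},{"linear":[0,0,0],"roll":0},{"linear":[0,0,0],"roll":0},{"linear":[0,0,0],"roll":0},{"linear":[0,0,0],"roll":0}]' 1 20
python3 -m jog '[{"linear":[0,0,-0.2],"roll":0},{"linear":[0,0,-0.8],"roll":0},{"linear":[0,0,-1],"roll":0},{"linear":[0,0,-1],"roll":0},{"linear":[-0.2,-0.8,-0.2],"roll":0},{"linear":[-0.2,-0.8,0],"roll":0},{"linear":[-0.2,-0.8,0],"roll":0},{"linear":[-0.2,-0.8,0],"roll":0},{"linear":[-0.2,-0.7,0],"roll":0},{"linear":[-0.1,-0.32,0],"roll":0},{"linear":[0,0,0],"roll":0},{"linear":[0,0,0],"roll":0}]'
python3 - <<'E'
from m import *
st(); a=snap("top","t3");b=snap("side","s3"); mark(b)
cv2.imwrite("pics/c3.png",cv2.resize(b[130:260,180:330],None,fx=4,fy=4,interpolation=3)[:,:,::-1])
E
```

```text
time_s: 5.05
position: [0.4624, 0.0967, 0.0293]
tool_rot: [[-0.97, -0.245, -0.0], [-0.245, 0.97, 0.0], [0.0, 0.0, -1.0]]
ft_force: [0.6, 0.3, 0.6]
grip_width: 0.0855
gripper_force: 0.0
time_s: 6.05
position: [0.5461, -0.0559, 0.1573]
tool_rot: [[-0.97, -0.244, -0.001], [-0.244, 0.97, 0.001], [0.001, 0.001, -1.0]]
ft_force: [0.0, -0.1, 0.2]
grip_width: 0.0852
gripper_force: 0.0
t 6.05 clamp xy [[ -1.5 -60.4]] z 157.3 yaw err -0.03 w 85.2 gf 0.0 ft [ 0.  -0.1  0.2] tilt [0.0005 0.0007]
6 [238.0, 179.5] [237, 179, 3, 2] cent@.031 [[ 7.4 95.8]] top@.046 [[ 0.6 81.4]] cent@.045 [[ 1.1 82.3]]
7 [239.0, 185.0] [239, 182, 1, 7] cent@.031 [[-0.1 74.2]] top@.046 [[-3.2 67.3]] cent@.045 [[-6.3 61. ]]
```

View pics/c3.png

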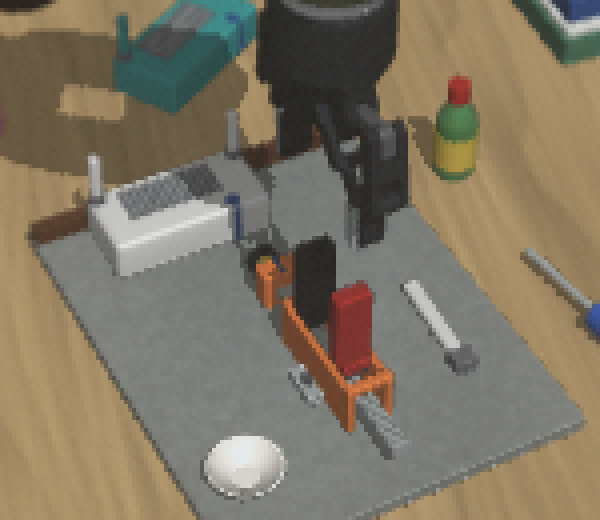

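The side crop shows the router free and flush at the fence, its mark (238,179.5) in front of the pad (246,195), and the open hand above the grips. Lowering onto the grips.

```bash
python3 -m jog '[{"linear":[-0.02,-0.015,0.3],"roll":0},{"linear":[0,0,0.4],"roll":0},{"linear":[0,0,0.5],"roll":0},{"linear":[0,0,0.5],"roll":0},{"linear":[0,0,0.35],"roll":0},{"linear":[0,0,0.15],"roll":0},{"linear":[0,0,0],"roll":0},{"linear":[0,0,0],"roll":0}]'
python3 - <<'E'
from m import *
st()
E
python3 -m jog '[{"linear":[0,0,0],"roll":0},{"linear":[0,0,0],"roll":0},{"linear":[0,0,0],"roll":0},{"linear":[0,0,0],"roll":0},{"linear":[0,0,0],"roll":0},{"linear":[0,0,0],"roll":0}]' 0.4 20
python3 - <<'E'
from m import *
st();b=snap("side","s4")
E
```

```text
time_s: 6.82
position: [0.5475, -0.056, 0.07]
tool_rot: [[-0.969, -0.246, 0.001], [-0.246, 0.969, -0.0], [-0.0, -0.0, -1.0]]
ft_force: [0.4, 0.1, -1.0]
grip_width: 0.0851
gripper_force: 0.0
t 6.82 clamp xy [[ -0.2 -60.8]] z 70.0 yaw err -0.12 w 85.1 gf 0.0 ft [ 0.4  0.1 -1. ] tilt [-0.0005 -0.0003]
time_s: 7.32
position: [0.5484, -0.0578, 0.0707]
tool_rot: [[-0.97, -0.245, 0.003], [-0.245, 0.97, -0.002], [-0.003, -0.003, -1.0]]
ft_force: [0.4, -4.9, 4.6]
grip_width: 0.06
gripper_force: 3.5
t 7.32 clamp xy [[  0.3 -62.7]] z 70.7 yaw err -0.06 w 60.0 gf 3.5 ft [ 0.4 -4.9  4.6] tilt [-0.0026 -0.0032]
```

```bash
cat > p.py <<'E'
from m import *
import sys
st();b=snap("side",sys.argv[1])
s=b.astype(int); h=cv2.cvtColor(b,cv2.COLOR_RGB2HSV).astype(int)
R=np.zeros(h.shape[:2],bool);R[165:225,225:275]=1
ye=R&(h[...,0]>15)&(h[...,0]<36)&(h[...,1]>110)&(h[...,2]>110)
orr=R&(h[...,0]>3)&(h[...,0]<14)&(h[...,1]>150)&(h[...,2]>120)
print("yellow",comps(ye,1),"orange",[(a,c,bb) for a,c,bb in comps(orr,5)])
for a,c,bb in comps(ye,1): print("y@.036",toc(plane("side",[c],.036)).round(1))
mark(b)
E
python3 -m jog '[{"linear":[0,-0.06,0],"roll":0},{"linear":[0,0,0],"roll":0},{"linear":[0,0,0],"roll":0},{"linear":[0,0,0],"roll":0},{"linear":[0,0,0],"roll":0},{"linear":[0,0,0],"roll":0},{"linear":[0,0,0],"roll":0},{"linear":[0,0,0],"roll":0}]' 0.12 20
python3 p.py s5
```

```text
time_s: 8.03
position: [0.5484, -0.0579, 0.0712]
tool_rot: [[-0.97, -0.245, 0.003], [-0.245, 0.97, 0.001], [-0.003, 0.001, -1.0]]
ft_force: [-1.5, 6.9, 11.0]
grip_width: 0.048
gripper_force: 8.8
t 8.03 clamp xy [[  0.3 -62.9]] z 71.2 yaw err -0.06 w 48.0 gf 8.8 ft [-1.5  6.9 11. ] tilt [-0.0027  0.0006]
yellow [(1, [243.0, 192.0], [243, 192, 1, 1])] orange [(20, [244.7, 198.4], [243, 195, 5, 9]), (5, [250.4, 194.4], [249, 194, 4, 2]), (46, [257.5, 214.6], [251, 205, 15, 20]), (17, [272.6, 220.2], [271, 216, 4, 9])]
y@.036 [[-4.9 39.4]]
6 [238.0, 179.5] [237, 179, 3, 2] cent@.031 [[ 7.4 95.8]] top@.046 [[ 0.6 81.4]] cent@.045 [[ 1.1 82.3]]
7 [239.0, 185.0] [239, 182, 1, 7] cent@.031 [[-0.1 74.2]] top@.046 [[-3.2 67.3]] cent@.045 [[-6.3 61. ]]
```

```bash
Z='[{"linear":[0,0.03,0],"roll":0},{"linear":[0,0,0],"roll":0}]'; python3 -m jog '[{"linear":[0,0.03,0],"roll":0},{"linear":[0,0,0],"roll":0},{"linear":[0,0,0],"roll":0},{"linear":[0,0,0],"roll":0},{"linear":[0,0,0],"roll":0},{"linear":[0,0,0],"roll":0},{"linear":[0,0,0],"roll":0},{"linear":[0,0,0],"roll":0}]' 0.62 20 >/dev/null
python3 p.py s6
python3 -m jog '[{"linear":[0,0,0],"roll":0},{"linear":[0,0,0],"roll":0},{"linear":[0,0,0],"roll":0},{"linear":[0,0,0],"roll":0},{"linear":[0,0,0],"roll":0},{"linear":[0,0,0],"roll":0},{"linear":[0,0,0],"roll":0},{"linear":[0,0,0],"roll":0}]' 0.12 20 >/dev/null
python3 p.py s7
```

```text
t 8.75 clamp xy [[ -0.4 -62.6]] z 69.2 yaw err -0.06 w 69.0 gf 0.0 ft [ 0.5  0.2 -0.3] tilt [0.0001 0.0001]
yellow [(2, [243.5, 192.5], [243, 192, 2, 2])] orange [(20, [244.5, 198.4], [243, 193, 5, 11]), (45, [257.7, 215.0], [251, 205, 15, 20]), (14, [272.9, 221.1], [271, 217, 4, 8])]
y@.036 [[-4.6 37. ]]
6 [238.0, 179.5] [237, 179, 3, 2] cent@.031 [[ 7.4 95.8]] top@.046 [[ 0.6 81.4]] cent@.045 [[ 1.1 82.3]]
7 [239.0, 185.0] [239, 182, 1, 7] cent@.031 [[-0.1 74.2]] top@.046 [[-3.2 67.3]] cent@.045 [[-6.3 61. ]]
t 9.47 clamp xy [[  0.1 -62.8]] z 70.7 yaw err -0.06 w 47.9 gf 8.9 ft [-2.3  0.4 11.3] tilt [-0.0019 -0.0011]
yellow [(2, [242.0, 189.5], [242, 189, 1, 2])] orange [(16, [245.5, 192.8], [241, 191, 11, 5]), (6, [242.7, 199.2], [242, 198, 2, 4]), (46, [257.5, 214.6], [251, 205, 15, 20]), (17, [272.6, 220.2], [271, 216, 4, 9])]
y@.036 [[-3.  49.5]]
6 [238.0, 179.5] [237, 179, 3, 2] cent@.031 [[ 7.4 95.8]] top@.046 [[ 0.6 81.4]] cent@.045 [[ 1.1 82.3]]
4 [239.0, 184.5] [239, 183, 1, 4] cent@.031 [[ 0.8 76. ]] top@.046 [[-5.  63.7]] cent@.045 [[-5.4 62.8]]
```

```bash
python3 -m jog '[{"linear":[0,0,0],"roll":0},{"linear":[0,0,0],"roll":0},{"linear":[0,0,0],"roll":0},{"linear":[0,0,0],"roll":0},{"linear":[0,0,0],"roll":0},{"linear":[0,0,0],"roll":0},{"linear":[0,0,0],"roll":0}]' 0.62 20 >/dev/null
python3 -m jog '[{"linear":[0,0,0],"roll":0},{"linear":[0,0,0],"roll":0},{"linear":[0,0,0],"roll":0},{"linear":[0,0,0],"roll":0},{"linear":[0,0,0],"roll":0},{"linear":[0,0,0],"roll":0}]' 0.27 20 >/dev/null
python3 p.py s8
python3 -m jog '[{"linear":[0,0,0],"roll":0},{"linear":[0,0,0],"roll":0},{"linear":[0,0,0],"roll":0},{"linear":[0,0,0],"roll":0},{"linear":[0,0,0],"roll":0}]' 0.12 20 >/dev/null
python3 p.py s9
python3 - <<'E'
import cv2
a=cv2.imread("pics/s9.png")
cv2.imwrite("pics/c9.png",cv2.resize(a[160:225,210:285],None,fx=8,fy=8,interpolation=3))
E
```

```text
t 10.6 clamp xy [[ -0.2 -62.8]] z 70.1 yaw err -0.06 w 54.5 gf 7.2 ft [-2.1 -0.1  6.2] tilt [-0.001  -0.0007]
yellow [(2, [242.0, 188.5], [242, 188, 1, 2])] orange [(8, [243.2, 192.5], [242, 191, 4, 4]), (5, [248.2, 191.2], [247, 191, 4, 2]), (46, [257.6, 214.8], [251, 205, 15, 20]), (16, [272.7, 220.5], [271, 217, 4, 8])]
y@.036 [[-1.2 53. ]]
6 [238.0, 179.5] [237, 179, 3, 2] cent@.031 [[ 7.4 95.8]] top@.046 [[ 0.6 81.4]] cent@.045 [[ 1.1 82.3]]
3 [239.0, 184.0] [239, 183, 1, 3] cent@.031 [[ 1.7 77.9]] top@.046 [[-5.  63.7]] cent@.045 [[-4.6 64.6]]
t 11.07 clamp xy [[  0.  -62.8]] z 70.7 yaw err -0.06 w 48.2 gf 8.9 ft [-2.8  0.3 12.4] tilt [-0.0018 -0.0011]
yellow [(2, [240.5, 187.5], [240, 187, 2, 2])] orange [(5, [248.2, 189.6], [247, 189, 3, 2]), (10, [241.7, 191.1], [240, 190, 5, 3]), (47, [257.4, 214.4], [251, 205, 15, 20]), (17, [272.6, 220.2], [271, 216, 4, 9])]
y@.036 [[-3.1 58.6]]
6 [238.0, 179.5] [237, 179, 3, 2] cent@.031 [[ 7.4 95.8]] top@.046 [[ 0.6 81.4]] cent@.045 [[ 1.1 82.3]]
```

View pics/c9.png

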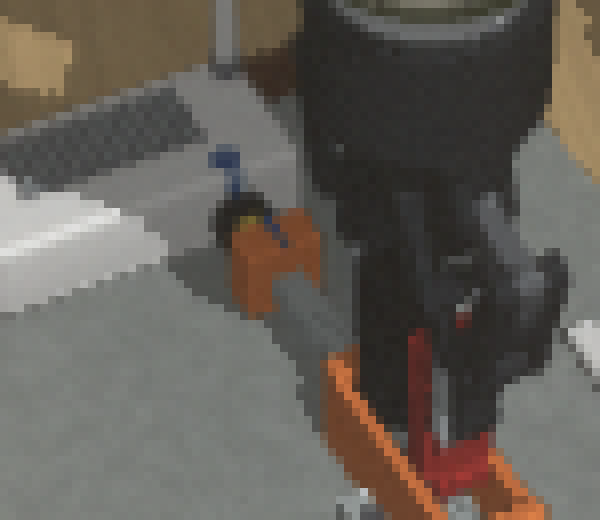

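The crop shows the pad close to the router just below the mark (stripe at crop (238,180)), with the jaw's blue line pointing at the stripe and the yellow sleeve still out. Next pump goes in small steps.

```bash
python3 -m jog '[{"linear":[0,0,0],"roll":0},{"linear":[0,0,0],"roll":0},{"linear":[0,0,0],"roll":0},{"linear":[0,0,0],"roll":0},{"linear":[0,0,0],"roll":0},{"linear":[0,0,0],"roll":0},{"linear":[0,0,0],"roll":0}]' 0.62 20 >/dev/null
python3 -m jog '[{"linear":[0,0,0],"roll":0},{"linear":[0,0,0],"roll":0},{"linear":[0,0,0],"roll":0},{"linear":[0,0,0],"roll":0},{"linear":[0,0,0],"roll":0},{"linear":[0,0,0],"roll":0}]' 0.35 20 |tail -2
python3 -m jog '[{"linear":[0,0,0],"roll":0},{"linear":[0,0,0],"roll":0},{"linear":[0,0,0],"roll":0},{"linear":[0,0,0],"roll":0}]' 0.30 20 |tail -2
python3 -m jog '[{"linear":[0,0,0],"roll":0},{"linear":[0,0,0],"roll":0},{"linear":[0,0,0],"roll":0},{"linear":[0,0,0],"roll":0}]' 0.25 20 |tail -2
python3 p.py s10
```

```text
grip_width: 0.0576
gripper_force: 7.3
grip_width: 0.0553
gripper_force: 2.8
grip_width: 0.0538
gripper_force: 9.0
t 12.87 clamp xy [[ -0.1 -62.8]] z 69.7 yaw err -0.07 w 53.8 gf 9.0 ft [-1.5 -0.3  6.9] tilt [-0.0008 -0.0006]
yellow [(1, [240.0, 186.0], [240, 186, 1, 1])] orange [(10, [241.5, 190.1], [240, 189, 5, 3]), (47, [257.5, 214.6], [251, 205, 15, 20]), (16, [272.7, 220.5], [271, 217, 4, 8])]
y@.036 [[-1.7 64.6]]
5 [237.8, 179.6] [237, 179, 3, 2] cent@.031 [[ 6.7 95.7]] top@.046 [[-0.1 81.3]] cent@.045 [[ 0.4 82.2]]
```

```bash

python3 -m jog '[{"linear":[0,0,0],"roll":0},{"linear":[0,0,0],"roll":0},{"linear":[0,0,0],"roll":0},{"linear":[0,0,0],"roll":0},{"linear":[0,0,0],"roll":0},{"linear":[0,0,0],"roll":0}]' 0.20 20 |tail -2
python3 p.py s11
python3 - <<'E'
import cv2,numpy as np
f=lambda n:cv2.resize(cv2.imread(f"pics/{n}.png")[170:205,225:265],None,fx=10,fy=10,interpolation=3)
cv2.imwrite("pics/c11.png",np.hstack([f("s9"),f("s11")]))
E
```

```text
grip_width: 0.0512
gripper_force: 12.0
t 13.42 clamp xy [[ -0.1 -62.8]] z 70.1 yaw err -0.07 w 51.2 gf 12.0 ft [-2.  -0.4  9.9] tilt [-0.0011 -0.0008]
yellow [] orange [(8, [241.0, 189.8], [239, 189, 5, 3]), (5, [246.4, 188.4], [245, 188, 4, 2]), (46, [257.6, 214.8], [251, 205, 15, 20]), (18, [272.5, 220.2], [271, 216, 4, 9])]
5 [237.8, 179.6] [237, 179, 3, 2] cent@.031 [[ 6.7 95.7]] top@.046 [[-0.1 81.3]] cent@.045 [[ 0.4 82.2]]
```

View pics/c11.png

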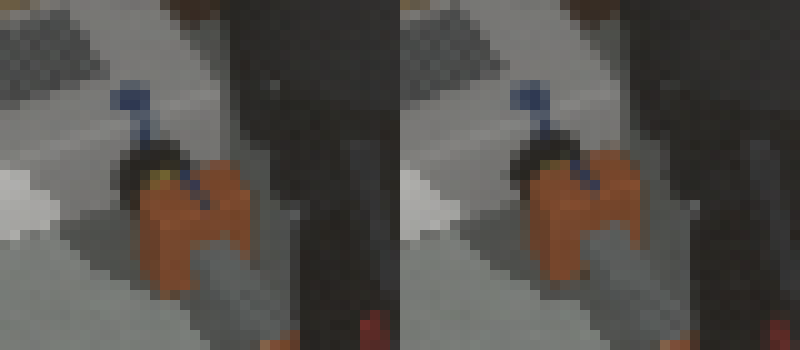

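The right half (now) against the left half (before) shows the pad on the router, the head moved forward and less yellow showing; the grip force is 12 N against about 8 N free. That puts the sink at about 3 mm, so I'll squeeze about 2.6 mm more.

```bash

python3 -m jog '[{"linear":[0,0,0],"roll":0},{"linear":[0,0,0],"roll":0},{"linear":[0,0,0],"roll":0},{"linear":[0,0,0],"roll":0},{"linear":[0,0,0],"roll":0},{"linear":[0,0,0],"roll":0}]' 0.14 20 |tail -2
python3 p.py s12
python3 -m jog '[{"linear":[0,0,0],"roll":0},{"linear":[0,0,0],"roll":0},{"linear":[0,0,0],"roll":0},{"linear":[0,0,0],"roll":0},{"linear":[0,0,0],"roll":0},{"linear":[0,0,0],"roll":0}]' |tail -2
python3 - <<'E'
import cv2,numpy as np
f=lambda n:cv2.resize(cv2.imread(f"pics/{n}.png")[170:205,225:265],None,fx=10,fy=10,interpolation=3)
cv2.imwrite("pics/c12.png",np.hstack([f("s9"),f("s12")]))
E
```

```text
grip_width: 0.0489
gripper_force: 13.1
t 13.97 clamp xy [[ -0.1 -62.8]] z 70.4 yaw err -0.07 w 48.9 gf 13.1 ft [-1.9 -2.3 12.2] tilt [-0.0013 -0.001 ]
yellow [] orange [(10, [240.3, 188.9], [238, 187, 6, 4]), (47, [257.4, 214.5], [251, 205, 15, 20]), (17, [272.6, 220.2], [271, 216, 4, 9])]
5 [237.8, 179.6] [237, 179, 3, 2] cent@.031 [[ 6.7 95.7]] top@.046 [[-0.1 81.3]] cent@.045 [[ 0.4 82.2]]
grip_width: 0.0492
gripper_force: 13.1
```

View pics/c12.png

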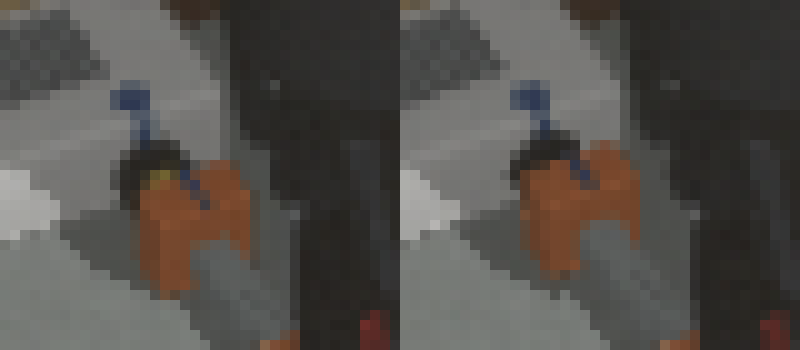

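```bash
python3 - <<'E'
from m import *
# track head front/left faces relative s9 (template from s9) along the projected y direction
def L(n): return cv2.imread(f"pics/{n}.png").astype(np.float32)
t=L("s9")[187:200,238:252]
def up(a,k=8): return cv2.resize(a,None,fx=k,fy=k,interpolation=cv2.INTER_CUBIC)
T=up(t)
p0=proj("side",[[*tow(0,50),.04],[*tow(0,60),.04]]);d=(p0[1]-p0[0])/10;print("px/mm",d)
for n in("s4","s5","s6","s7","s8","s9","s10","s11","s12"):
    I=up(L(n)[175:220,228:268]); r=cv2.matchTemplate(I,T,cv2.TM_CCOEFF_NORMED); _,v,_,q=cv2.minMaxLoc(r)
    s=np.array(q)/8+np.array([228,175])-np.array([238,187]); print(n,s,round(v,3),"adv mm",round(float(s@d/(d@d)),2),"perp px",round(float(np.cross(d,s)/np.hypot(*d)),2))
# top view profile along axis (z=.040), lines x=-2..2
a=L("t0")
for y in range(14,62,2):
    q=proj("top",[[*tow(x-1,y),.039] for x in(-2,0,2)]).astype(np.float32)
    print(y,[cv2.remap(a,q[:,0],q[:,1],1).reshape(-1,3).mean(0).round().astype(int).tolist()[::-1]],end=" ")
E
```

```text
px/mm [-0.16077191 -0.2219269 ]
s4 [4.625 6.625] 0.472 adv mm -29.48 perp px -0.14
s5 [3.    4.125] 0.791 adv mm -18.61 perp px 0.01
s6 [3.  4.5] 0.635 adv mm -19.72 perp px -0.21
s7 [1.625 2.125] 0.902 adv mm -9.76 perp px 0.07
s8 [1.   1.25] 0.923 adv mm -5.83 perp px 0.08
s9 [0. 0.] 0.993 adv mm 0.0 perp px 0.0
s10 [-0.75 -1.  ] 0.958 adv mm 4.56 perp px -0.02
s11 [-0.875 -1.125] 0.944 adv mm 5.2 perp px -0.05
s12 [-1.125 -1.5  ] 0.898 adv mm 6.84 perp px -0.03
14 [[152, 96, 77]] 16 [[165, 107, 84]] 18 [[166, 109, 85]] 20 [[158, 105, 81]] 22 [[147, 102, 73]] 24 [[137, 105, 56]] 26 [[146, 120, 48]] 28 [[163, 140, 46]] 30 [[181, 156, 52]] 32 [[184, 159, 53]] 34 [[172, 148, 49]] 36 [[139, 117, 39]] 38 [[94, 80, 36]] 40 [[59, 53, 39]] 42 [[53, 53, 52]] 44 [[66, 68, 67]] 46 [[80, 82, 80]] 48 [[88, 89, 87]] 50 [[89, 90, 87]] 52 [[88, 89, 87]] 54 [[88, 88, 85]] 56 [[90, 90, 88]] 58 [[98, 98, 94]] 60 [[108, 109, 105]] <stdin>:10: DeprecationWarning: Arrays of 2-dimensional vectors are deprecated. Use arrays of 3-dimensional vectors instead. (deprecated in NumPy 2.0)
```

```bash
python3 - <<'E'
from m import *
d=np.array([-.161,-.222])
def L(n): return cv2.imread(f"pics/{n}.png").astype(np.float32)
up=lambda a:cv2.resize(a,None,fx=8,fy=8,interpolation=cv2.INTER_CUBIC)
O_=lambda n:np.clip(L(n)[...,2]-L(n)[...,0]-25,0,None)*((L(n)[...,2]-L(n)[...,1])>30)
for n in("s4","s5","s7","s8","s9","s10","s11","s12"):
    w=O_(n); m=np.zeros_like(w); m[178:210,232:256]=w[178:210,232:256]
    # keep component of head: left of the housing
    k,l,s,c=cv2.connectedComponentsWithStats((m>15).astype(np.uint8),connectivity=8); i=1+s[1:,4].argmax()
    m=m*(l==i); yy,xx=np.mgrid[:384,:512]; q=np.array([(m*xx).sum(),(m*yy).sum()])/m.sum()
    if n=="s4": q0=q
    e=q-q0; print(n,q.round(2),s[i].tolist(),"adv",round(float(e@d/(d@d)),2))
E
```

```text
s4 [248.45 201.65] [244, 194, 11, 16, 91] adv 0.0
s5 [246.53 196.7 ] [242, 191, 12, 13, 89] adv 18.73
s7 [245.37 194.31] [240, 189, 12, 13, 90] adv 28.27
s8 [244.54 193.37] [240, 188, 11, 13, 86] adv 32.82
s9 [243.66 191.7 ] [239, 186, 11, 13, 86] adv 39.63
s10 [242.69 190.72] [238, 185, 11, 13, 85] adv 44.62
s11 [242.67 190.36] [238, 185, 11, 13, 87] adv 45.71
s12 [242.48 189.88] [237, 184, 12, 13, 89] adv 47.52
```

The sink is probably only about 3 mm, which is too close to the limit, so I'll do one more controlled pump.

```bash
cat > hd.py <<'E'
from m import *
import sys
d=np.array([-.161,-.222])
st(); b=snap("side",sys.argv[1])[:,:,::-1].astype(np.float32)
w=np.clip(b[...,2]-b[...,0]-25,0,None)*((b[...,2]-b[...,1])>30)
m=np.zeros_like(w); m[178:210,232:256]=w[178:210,232:256]
k,l,s,c=cv2.connectedComponentsWithStats((m>15).astype(np.uint8),connectivity=8); i=1+s[1:,4].argmax()
m=m*(l==i); yy,xx=np.mgrid[:384,:512]; q=np.array([(m*xx).sum(),(m*yy).sum()])/m.sum()
print("head adv rel s9",round(float((q-[243.66,191.7])@d/(d@d)),2))
E
python3 -m jog '[{"linear":[0,0,0],"roll":0},{"linear":[0,0,0],"roll":0},{"linear":[0,0,0],"roll":0},{"linear":[0,0,0],"roll":0},{"linear":[0,0,0],"roll":0},{"linear":[0,0,0],"roll":0},{"linear":[0,0,0],"roll":0}]' 0.62 20 >/dev/null
python3 hd.py s13
python3 -m jog '[{"linear":[0,0,0],"roll":0},{"linear":[0,0,0],"roll":0},{"linear":[0,0,0],"roll":0},{"linear":[0,0,0],"roll":0},{"linear":[0,0,0],"roll":0},{"linear":[0,0,0],"roll":0}]' 0.4 20 >/dev/null
python3 hd.py s14
python3 -m jog '[{"linear":[0,0,0],"roll":0},{"linear":[0,0,0],"roll":0},{"linear":[0,0,0],"roll":0},{"linear":[0,0,0],"roll":0},{"linear":[0,0,0],"roll":0}]' 0.33 20 >/dev/null
python3 hd.py s15
```

```text
t 15.1 clamp xy [[ -0.4 -62.5]] z 69.2 yaw err -0.07 w 68.9 gf 0.0 ft [0.2 0.5 0.7] tilt [0.0001 0.0001]
head adv rel s9 7.52
t 15.65 clamp xy [[ -0.3 -62.7]] z 69.5 yaw err -0.07 w 59.9 gf 6.7 ft [-0.3 -1.9  4.8] tilt [-0.0003 -0.0004]
head adv rel s9 7.47
t 16.12 clamp xy [[ -0.2 -62.9]] z 70.1 yaw err -0.07 w 57.1 gf 16.8 ft [-2.2 -2.8  8.4] tilt [-0.0007 -0.0009]
head adv rel s9 10.33
```

The pawl held. The head is now 2.8 mm further on, and the grip force is 16.8 N against about 7 N free, so the pad presses with about 10 N and has sunk about 6 mm. Letting it settle and checking.

```bash
python3 -m jog '[{"linear":[0,0,0],"roll":0},{"linear":[0,0,0],"roll":0},{"linear":[0,0,0],"roll":0},{"linear":[0,0,0],"roll":0},{"linear":[0,0,0],"roll":0},{"linear":[0,0,0],"roll":0},{"linear":[0,0,0],"roll":0},{"linear":[0,0,0],"roll":0}]' >/dev/null
python3 hd.py s16
python3 - <<'E'
from m import *
mark(cv2.imread("pics/s16.png")[:,:,::-1])
f=lambda n:cv2.resize(cv2.imread(f"pics/{n}.png")[160:210,210:265],None,fx=7,fy=7,interpolation=3)
cv2.imwrite("pics/c16.png",np.hstack([f("s9"),f("s16")]))
E
```

```text
t 16.83 clamp xy [[ -0.3 -62.9]] z 70.1 yaw err -0.07 w 57.0 gf 16.8 ft [-2.5 -1.9  9. ] tilt [-0.0007 -0.0009]
head adv rel s9 10.35
5 [237.8, 179.6] [237, 179, 3, 2] cent@.031 [[ 6.7 95.7]] top@.046 [[-0.1 81.3]] cent@.045 [[ 0.4 82.2]]
```

View pics/c16.png

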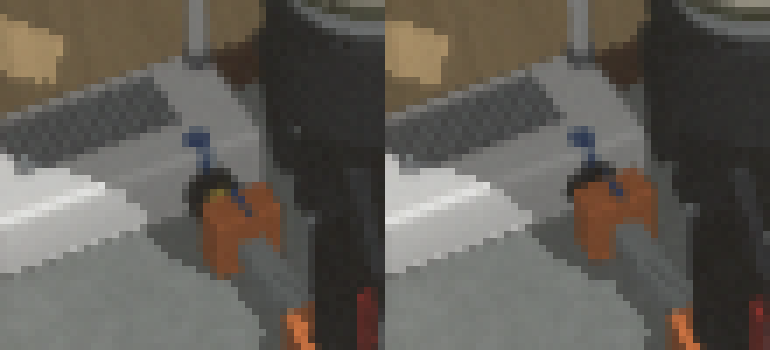

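The pad is pressed on the router just below the mark, and the router is still and flush. The head has closed up on the pad, and the grip is stable at 16.8 N. Handing in.

```bash
python3 -c "
from rig import env
print(env.close_job())"
```

```text
the job is handed in; nothing more can be done
None
```

I handed the job in with the trigger still squeezed at 16.8 N. The router is against the fence with its mark within about 1 mm of the clamp axis, and the sleeve is sunk about 6 mm, judged from the grip force and the jaw's movement. No verdict came back.

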